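# Slide box into its guide-rail lane

### The arm

A 7-joint arm with a two-finger parallel gripper is mounted at the origin on the work surface. World frame = base frame: x ahead of the robot, y to its left, z up, the work surface at z = 0. Lengths are in m, angles in rad, forces in N, time in s.
With the tool pointing down it reaches from about 0.425 to 0.925 m from the base axis. Payload 6.8 kg.
Tool frame: the origin (TCP) lies on the mounting face of the last link; the fingertips stand 182 mm ahead of it and the grasp point (between the pads) lies 163 mm ahead of it; x points along the fingers, y is the direction in which the jaws open and shut, and the axes are right-handed (so a half turn about x gives the same grasp; the last joint's range is limited). The gripper opens to 88 mm and grips with 3 to 60 N. Pads are 20 mm wide; open, the fingers measure 115 mm over their backs; the gripper's body (75 mm by 178 mm) begins 61 mm behind the grasp point.
Start: joints at [1.149, 0.477, 0.022, 1.555, -0.011, 1.109, -0.083], TCP at [0.208, -0.642, 0.405] pointing down, gripper open.
Joint ranges: [-2.96, 2.96], [-0.34, 2.1], [-1.41, 1.46], [0.24, 2.44], [-1.37, 4.51], [0.17, 1.92], [-2.96, 2.96]. Speed limits (rad/s): [2.39, 2.39, 3.14, 3.14, 3.14, 3.14, 3.14].

### API

Orientations are given as a unit quaternion [w, x, y, z].
In Python, from plant import ctrl gives the robot as it stands. The module is installed in compiled form; this text tells all that it offers.
- The arm moves only by the tool servo_tool, never from a script. Its arguments are lists of equal length, an entry for each row: "linear": the shift along the tool's x, y, z in mm, a list of three; "angular": the turn, a rotation vector about the tool's x, y, z in degrees, a list of three; "hand": the finger opening in mm, from 0 to 87.8. In form: {"linear": [[x, y, z], ...], "angular": [[ax, ay, az], ...], "hand": [hand, ...]}. A call has 1 to 20 rows; each row is the pose to reach, as a shift and turn from the pose commanded when the call began, along the tool's axes at that moment; what a row does not reach only later rows make up. A row lasts 1/8 s, in which the tool goes at most 62.5 mm and 10.7 degrees, less where a joint would pass 70% of its speed; a pose out of reach is approached as far as the arm can. A call with a gripper value outside its range is refused whole. The fingers move at their own pace and stop on an object; "force" is the grip in N (left out, the last holds). Time passes only in rows, so rows that repeat a pose let the fingers close. It gives the time, the measured TCP pose, the force and the opening at its end, in the units of the state.
- ctrl.observe(): the state, without advancing time (a new reading comes with each control period).
- ctrl.snapshot(name): name is "side" or "top"; returns (picture, depth): 480x640x3 uint8, red, green, blue; 480x640 float32, m along the optical axis (not along the pixel's ray), 0 where there is no reading.
- ctrl.camera_model(name): a dict with "camera_matrix" (3x3 intrinsics, pixels), "eye" and "orientation" of the camera in the world. Camera axes: x right, y up, looking along -z (the intrinsics and any distortion apply to the point x, -y, -z); pixel columns grow to the right and rows downward; lengths in m; the calibration is good to about 2 mm. A picture is of the moment at which its call begins. camera_model takes no time and is no camera call.
- ctrl.close_job(): hands the job in, once; it reports no verdict.
The state is a dict: "time": time; "q": joint angles; "joint_velocities": joint speeds; "joint_torque": joint torques, N m; "tcp_pos": TCP position; "tcp_rot": TCP orientation; "force": force on the tool from outside, world axes, zero at the start; "wrist_torque": the same for the moment, N m; "gripper_width": finger opening in m.
Only numpy, scipy, OpenCV 4.12 (cv2) and the standard library are available. Lean on these libraries where they do the work, as an engineer would, in place of code of your own. Each camera call takes 0.05 s, during which the arm holds its last target. There are 200 camera calls.

### The job

Without lifting it, use the fingertips to push the microscope-slide box along the bench into the lane between the two low guide rails, until its front meets the stop at the lane's far end. The rails have just been glued down: neither the box nor the robot may touch either of them, so square the box up with the lane before it goes in. Leave the bottle, the beaker and the tealight where they stand.

Things in the scene. Friction and masses are not known exactly. Their poses are not given: they have to be found in the camera images.
- slide_box: Closed white plastic box with upright sides, 120 (its x) by 96 (its y) by 55 mm high, loose on the bench, 0.3 to 0.65 kg; it stops as soon as it is not pushed. Origin: centre of its underside. Its +x end, with a small flat steel clasp, is the front; it starts facing the lane, 20 to 80 mm before the mouth, up to 20 mm off the lane's middle line and 0.2 rad askew.
- lane: Fixed lane on the bench, between two bare aluminium rails, pointing roughly to world +y. Origin: on the bench, middle of the open mouth; x runs down the lane, y to the left rail, z up. Gap between the rails 112 mm, rails and stop 18 mm high, so fingers can pass over them and push the box above. Floor: the bench. Rails x = 0 to 180 mm; box home: its origin at x = 120 mm.
- stop (a point): The stop: aluminium cross bar closing the far end of the lane, 140 long, 14 thick, 18 mm high. This point: middle of the face that looks to the mouth, on the bench, at lane x = 180 mm. The box front comes to rest against it.
- rail_left: The guide rail on the lane's +y side: bar 180 mm long, 14 mm wide, 18 mm high. Origin: at its mouth end, middle of its width, on the bench (lane y = +63 mm). Not to be touched.
- rail_right: The guide rail on the lane's -y side: the same bar at lane y = -63 mm. Origin as for the other rail. Not to be touched.
- reagent_bottle: Amber bottle, 54 mm diameter, 110 mm high, loose beside the lane. Origin: centre of its underside. Leave alone.
- beaker: Open glass beaker, 66 mm diameter, 85 mm high, loose beside the lane. Origin: centre of its underside. Leave alone.
- tealight: Unlit tealight in an aluminium cup, 38 mm diameter, 16 mm high (24 with its wick), loose beside the lane. Origin: centre of its underside. Leave alone.
There are look-alikes about, which are no part of the job. Several things have the shape of the lane; the one meant has the colours described above. What is shaped like the slide_box but yellow is not meant.

How it is judged:
On the way:
1. the front of the box has been pushed into the lane, between the rails (x of slide_box in the frame of lane between -0.045 and 0.1 m and y of slide_box in the frame of lane between -0.008 and 0.008 m and height (world z) of slide_box below 0.004 m), for 0.1 s.
At the end, for the whole second after the job is handed in: The box stands flat and at rest between the rails, its front within 5 mm of the stop, within 8 mm of the middle line and 0.08 rad of square; the bottle, beaker and tealight are within 15 mm of where they stood (x of slide_box in the frame of lane between 0.115 and 0.124 m and y of slide_box in the frame of lane between -0.008 and 0.008 m and angle between the x axis of slide_box and the x axis of lane, either way round below 0.08 rad and angle between slide_box's own z axis and vertical below 0.06 rad and height (world z) of slide_box below 0.004 m and linear speed of slide_box below 0.01 m/s and distance of each of reagent_bottle, beaker, tealight from where it was at the start of the episode below 0.015 m); the robot touches nothing.
It fails at once if a rail is touched, by the box, the robot or anything else (over 0.3 N) (contact force between any of rail_left, rail_right and anything else above 0.3 N).
It fails at once if the box is lifted (over 6 mm) or tipped (over 0.12 rad) (height (world z) of slide_box above 0.006 m or angle between slide_box's own z axis and vertical above 0.12 rad).
It fails at once if the bottle, beaker or tealight is pushed over 15 mm or tipped (distance of any of reagent_bottle, beaker, tealight from where it was at the start of the episode above 0.015 m or angle between any of reagent_bottle, beaker, tealight's own z axis and vertical above 0.3 rad).
It also fails if it takes over 67 s, if anything falls off the work surface, if the arm or the gripper's body presses on something with over 40 N, if the wrist force passes 120 N, or if a joint passes its speed limit or range.

## Working session

There is one attempt and no reset: what is moved stays moved. The work goes in short steps, Python scripts to look and compute and a tool call to move; the robot and the scene stay as the last step left them, time stands still between calls to the robot, and variables do not carry over. Pictures are saved under pics/ and viewed, about 8 in all and at most 12, crops included, and the job is handed in when it is done.

Besides the shell and the picture viewer there is one more tool, called after ">>>" in YAML: its name, and indented under it one key for each argument. servo_tool: Moves the arm, as the interface text tells. Its arguments: {"type":"object","properties":{"linear":{"type":"array"},"angular":{"type":"array"},"hand":{"type":"array"},"force":{"type":"number"}},"required":["linear","angular","hand"]}

```bash
mkdir -p pics
cat > h.py <<'E'
import numpy as np, cv2
from plant import ctrl
from scipy.spatial.transform import Rotation as R
def rot(q): return R.from_quat([q[1],q[2],q[3],q[0]]).as_matrix()
def cam(n):
    m=ctrl.camera_model(n); return np.array(m["camera_matrix"]),np.array(m["eye"]),rot(m["orientation"]),m
def snap(n,f):
    p,d=ctrl.snapshot(n); cv2.imwrite(f"pics/{f}.png",p[:,:,::-1]); np.save(f"pics/{f}.npy",d); return p,d
def onplane(n,px,z):
    K,e,M,_=cam(n); px=np.atleast_2d(px).astype(float)
    r=np.c_[(px[:,0]-K[0,2])/K[0,0],-(px[:,1]-K[1,2])/K[1,1],-np.ones(len(px))]@M.T
    return e+r*((z-e[2])/r[:,2])[:,None]
def proj(n,P):
    K,e,M,_=cam(n); c=(np.atleast_2d(P)-e)@M
    return np.c_[K[0,2]+K[0,0]*c[:,0]/-c[:,2],K[1,2]-K[1,1]*c[:,1]/-c[:,2]]
E
python3 - <<'E'
from h import *
np.set_printoptions(precision=4,suppress=True)
for n in("top","side"):
    snap(n,n+"0"); print(ctrl.camera_model(n))
s=ctrl.observe(); print(s["time"],s["tcp_pos"],s["tcp_rot"],s["force"]); print(rot(s["tcp_rot"]))
E
```

```text
{'camera_matrix': array([[438.4548,   0.    , 330.1791],
       [  0.    , 438.4548, 245.3596],
       [  0.    ,   0.    ,   1.    ]]), 'eye': array([ 0.4571, -0.0087,  0.8268]), 'orientation': array([ 0.7105,  0.046 , -0.0452, -0.7008])}
{'camera_matrix': array([[433.9613,   0.    , 313.5185],
       [  0.    , 433.9613, 237.9575],
       [  0.    ,   0.    ,   1.    ]]), 'eye': array([0.1737, 0.5069, 0.3861]), 'orientation': array([-0.2759, -0.1568,  0.492 ,  0.8107])}
0.1 [ 0.2083 -0.6418  0.4038] [-0.1099 -0.6983 -0.1111  0.6986] [-0.3029  0.2216  0.4936]
[[-0.0006  0.3087 -0.9511]
 [ 0.0015 -0.9511 -0.3087]
 [-1.     -0.0017  0.0001]]
```

View pics/top0.png

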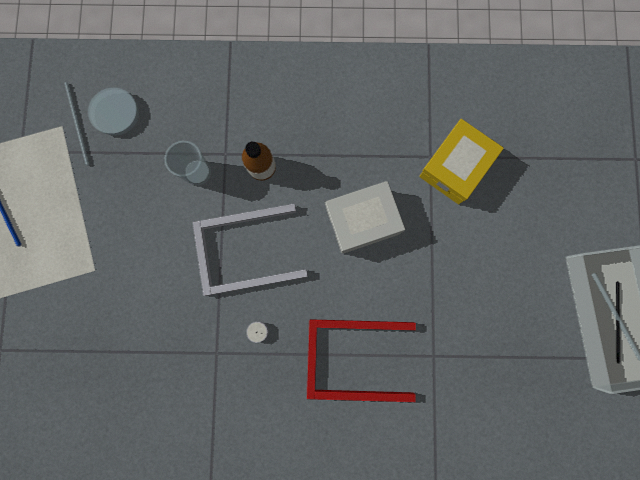

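View pics/side0.png

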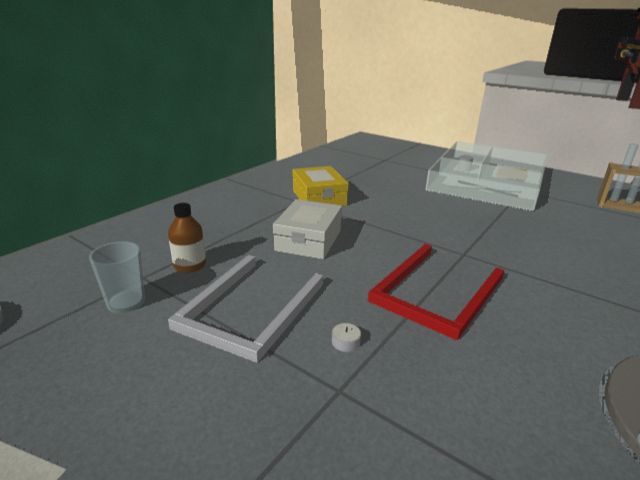

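Candidates: the boxes are white (365,217) and yellow (462,160). The lanes are aluminium (250,250) and red (360,360), and the glass tray is at right. I choose the white box and the aluminium lane; the side view shows a clasp on the box end facing the lane. Next is a close crop to check.

Run:
```python
from h import *
im=cv2.imread("pics/top0.png")
c=cv2.resize(im[170:310,180:420],None,fx=3.3,fy=3.3,interpolation=cv2.INTER_CUBIC)
cv2.imwrite("pics/crop0.png",c)
g=cv2.cvtColor(im,cv2.COLOR_BGR2GRAY)
d=np.load("pics/top0.npy")
# world points
K,e,M,_=cam("top")
v,u=np.mgrid[:480,:640]
P=np.stack([(u-K[0,2])/K[0,0]*d,-(v-K[1,2])/K[1,1]*d,-d],-1)@M.T+e
np.set_printoptions(precision=4,suppress=True)
for nm,(x0,x1,y0,y1),(z0,z1) in(("box",(315,415,170,265),(.045,.07)),("lane",(185,315,195,305),(.012,.03))):
    m=np.zeros((480,640),np.uint8); s=(slice(y0,y1),slice(x0,x1))
    m[s]=((P[s][...,2]>z0)&(P[s][...,2]<z1)&(d[s]>0))
    if nm=="lane": m&=(g>110).astype(np.uint8)
    pts=P[m>0]; print(nm,len(pts),np.median(pts[:,2]),P[240,440])
    w=pts[:,:2].astype(np.float32); r=cv2.minAreaRect(w*1000); print(r); print(cv2.boxPoints(r)); 
    print("px",proj("top",np.c_[cv2.boxPoints(r)/1000,np.full(4,np.median(pts[:,2]))]))
```

```text
box 3533 0.05536400015261911 [ 0.5777 -0.2164 -0.0016]
((612.2088623046875, -68.63528442382812), (95.897705078125, 120.55371856689453), 19.647552490234375)
[[ 546.7845  -27.9898]
 [ 587.3187 -141.5247]
 [ 677.6332 -109.2807]
 [ 637.099     4.2542]]
px [[341.9004 251.332 ]
 [405.8276 229.6121]
 [387.5794 180.0996]
 [324.4845 201.1846]]
lane 1889 0.01816465476022444 [ 0.5777 -0.2164 -0.0016]
((553.9053344726562, 143.90371704101562), (139.63433837890625, 193.95750427246094), 11.319640159606934)
[[466.4111 225.2921]
 [504.4815  35.1076]
 [641.3996  62.5153]
 [603.3292 252.6999]]
px [[202.7318 295.3431]
 [306.9019 275.9879]
 [293.8504 203.0498]
 [191.85   221.5884]]
```

View pics/crop0.png

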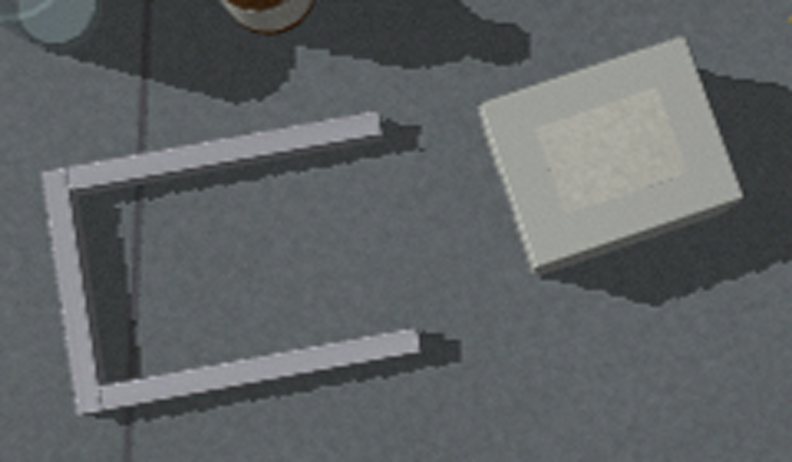

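The crop confirms the white box (clasp end toward the lane) and the aluminium lane. The fits match the given sizes: box 95.9 x 120.6 mm, lane 139.6 x 194 mm, tops at 55 and 18 mm. In the lane frame the box is at about (-123, -15) mm, +8.3° askew. The plan is to push its right side with both fingers, held square to the lane, then push from behind.

```bash
cat >> h.py <<'E'
A=np.radians(101.32); O=np.array([.57294,.04881]); LX=np.array([np.cos(A),np.sin(A)]); LY=np.array([-LX[1],LX[0]])
def lane(p): p=np.asarray(p)[...,:2]-O; return np.stack([p@LX,p@LY],-1)*1000
def move(tx,ty,tipz,zdeg):
    "shift in tool mm and turn about tool x to reach lane (mm), tip height, world heading of tool z"
    s=ctrl.observe(); M=rot(s["tcp_rot"]); p=s["tcp_pos"]
    w=O+LX*tx/1000+LY*ty/1000
    d=M.T@(np.array([w[0],w[1],tipz/1000+.182])-p)*1000
    h=np.degrees(np.arctan2(M[1,2],M[0,2])); print("now lane",lane(p),"tip",(p[2]-.182)*1000,"zhead",h%360,"move",d.round(1),"turn",-((zdeg-h+180)%360-180))
E
python3 - <<'E'
from h import *
np.set_printoptions(precision=1,suppress=True)
print("bottle,beaker,tealight lane",lane(onplane("top",[[261,170],[197,172]],0)),lane(onplane("top",[[257,332]],.016)))
d=np.load("pics/side0.npy");K,e,M,_=cam("side")
for u,v in((622,185),(630,155),(490,190),(10,318)):
    z=d[v,u]; print(u,v,(np.array([(u-K[0,2])/K[0,0]*z,-(v-K[1,2])/K[1,1]*z,-z])@M.T+e)*1000)
move(-118,-110,200,191.32); move(-118,-110,34,191.32)
E
```

```text
bottle,beaker,tealight lane [[  52.3 -150.5]
 [ 175.2 -169.3]] [[107.2 153.3]]
622 185 [ 167.7 -639.9   50.2]
630 155 [ 173.1 -639.4  118. ]
490 190 [ 403.5 -473.7   29.7]
10 318 [792.7 372.7   0.5]
now lane [-605.6  493.1] tip 221.76448073334194 zhead 197.98331905129152 move [  22.4 -414.3 -655.6] turn 6.6633190512915235
now lane [-605.6  493.1] tip 221.76448073334194 zhead 197.98331905129152 move [ 188.4 -414.  -655.6] turn 6.6633190512915235
```

>>> servo_tool:
  linear:
    - [0,-140,-218]
    - [0,-280,-437]
    - [0,-414,-656]
    - [0,-414,-656]
    - [0,-414,-656]
    - [0,-414,-656]
    - [0,-414,-656]
    - [0,-414,-656]
    - [0,-414,-656]
    - [0,-414,-656]
    - [0,-414,-656]
    - [0,-414,-656]
    - [0,-414,-656]
    - [0,-414,-656]
    - [0,-414,-656]
    - [0,-414,-656]
  angular:
    - [2,0,0]
    - [5,0,0]
    - [6.7,0,0]
    - [6.7,0,0]
    - [6.7,0,0]
    - [6.7,0,0]
    - [6.7,0,0]
    - [6.7,0,0]
    - [6.7,0,0]
    - [6.7,0,0]
    - [6.7,0,0]
    - [6.7,0,0]
    - [6.7,0,0]
    - [6.7,0,0]
    - [6.7,0,0]
    - [6.7,0,0]
  hand: [70,70,70,70,70,70,70,70,70,70,70,70,70,70,70,70]

```text
time: 2.1
tcp_pos: [0.7039, -0.0479, 0.4048]
tcp_rot: [-0.069, -0.704, -0.068, 0.704]
force: [0.0, -0.5, 1.1]
gripper_width: 0.07
```

Run:
```python
from h import *
np.set_printoptions(precision=2,suppress=True)
move(-118,-110,34,191.32)
s=ctrl.observe();print(s["time"],s["q"],s["gripper_width"])
```

```text
now lane [-120.5  -109.42] tip 222.75986145042432 zhead 191.1264375808042 move [188.8  -2.7  -0.7] turn -0.19356241919581407
2.1 [ 0.11  0.54 -0.19  1.46  0.11  1.15 -1.48] 0.0699597307978423
```

>>> servo_tool:
  linear:
    - [60,-2,0]
    - [120,-2,0]
    - [170,-2,0]
    - [188,-2,0]
    - [188,-2,0]
    - [188,-2,10]
    - [188,-2,20]
    - [188,-2,26]
    - [188,-2,30]
    - [188,-2,34]
    - [188,-2,38]
    - [188,-2,42]
    - [188,-2,45]
    - [188,-2,48]
    - [188,-2,48]
    - [188,-2,48]
  angular:
    - [0,0,0]
    - [0,0,0]
    - [0,0,0]
    - [0,0,0]
    - [0,0,0]
    - [0,0,0]
    - [0,0,0]
    - [0,0,0]
    - [0,0,0]
    - [0,0,0]
    - [0,0,0]
    - [0,0,0]
    - [0,0,0]
    - [0,0,0]
    - [0,0,0]
    - [0,0,0]
  hand: [70,70,70,70,70,70,70,70,70,70,70,70,70,70,70,70]

```text
time: 4.1
tcp_pos: [0.6573, -0.0531, 0.2169]
tcp_rot: [0.069, 0.704, 0.07, -0.703]
force: [5.1, -0.7, 3.4]
gripper_width: 0.0699
```

```bash
cat >> h.py <<'E'
def box(f):
    p,d=snap("top",f); K,e,M,_=cam("top"); v,u=np.mgrid[:480,:640]
    P=np.stack([(u-K[0,2])/K[0,0]*d,-(v-K[1,2])/K[1,1]*d,-d],-1)@M.T+e
    hsv=cv2.cvtColor(p,cv2.COLOR_RGB2HSV); L=lane(P)
    m=(d>0)&(P[...,2]>.047)&(P[...,2]<.063)&(hsv[...,1]<60)&(hsv[...,2]>110)&(np.abs(L[...,1])<90)&(L[...,0]>-230)&(L[...,0]<230)
    m=m.astype(np.uint8); n,lab,st,_=cv2.connectedComponentsWithStats(m); i=1+np.argmax(st[1:,4])
    r=cv2.minAreaRect(L[lab==i].astype(np.float32)); print("box lane",r,st[i,4])
    print(cv2.boxPoints(r))
E
python3 - <<'E'
from h import *
np.set_printoptions(precision=1,suppress=True)
move(-118,-58,34,191.32); s=ctrl.observe(); print(s["time"],s["force"])
box("top1")
im=cv2.imread("pics/top1.png"); cv2.imwrite("pics/crop1.png",cv2.resize(im[130:310,180:440],None,fx=3,fy=3))
E
```

```text
now lane [-116.5  -62.7] tip 34.88910709975735 zhead 191.28338025652704 move [0.9 1.5 4.7] turn -0.03661974347301111
4.1 [ 5.1 -0.7  3.4]
box lane ((-84.12194061279297, -0.5879974365234375), (52.25251770019531, 93.12059020996094), 3.125192403793335) 1450
[[-112.7   44.5]
 [-107.7  -48.5]
 [ -55.5  -45.7]
 [ -60.6   47.3]]
```

View pics/crop1.png

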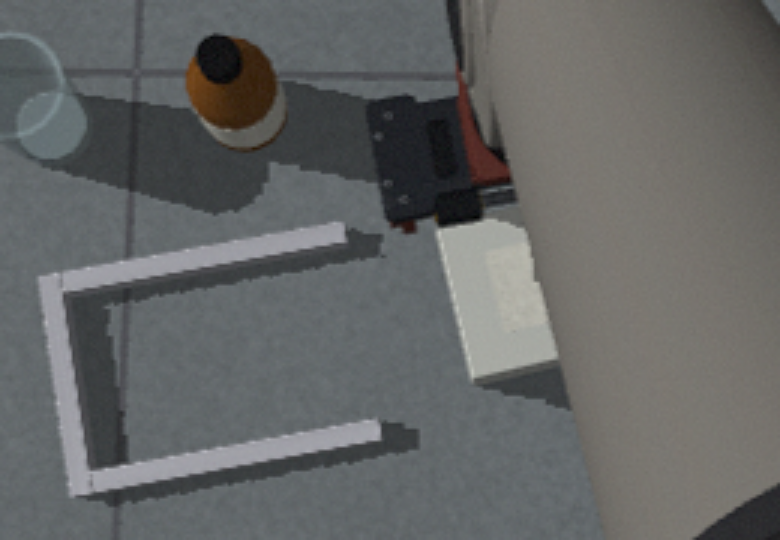

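>>> servo_tool:
  linear:
    - [0,0,2]
    - [0,0,4]
    - [0,0,5]
    - [0,0,5]
    - [0,0,5]
    - [0,0,-20]
    - [0,0,-45]
    - [-60,30,-45]
    - [-90,80,-45]
    - [-90,98,-20]
    - [-90,98,20]
    - [-90,98,57]
    - [-90,98,57]
    - [-90,98,57]
    - [-90,98,57]
    - [-90,98,57]
    - [-90,98,57]
    - [-90,98,57]
    - [-90,98,57]
  angular:
    - [0,0,0]
    - [0,0,0]
    - [0,0,0]
    - [0,0,0]
    - [0,0,0]
    - [0,0,0]
    - [0,0,0]
    - [0,0,0]
    - [-10,0,0]
    - [-20,0,0]
    - [-30,0,0]
    - [-40,0,0]
    - [-50,0,0]
    - [-60,0,0]
    - [-70,0,0]
    - [-80,0,0]
    - [-90,0,0]
    - [-90,0,0]
    - [-90,0,0]
  hand: [70,70,70,70,70,70,70,70,70,70,70,70,70,70,70,70,70,70,70]

```text
time: 6.52
tcp_pos: [0.6196, -0.1603, 0.3058]
tcp_rot: [0.545, 0.449, 0.547, -0.45]
force: [0.2, -0.3, 0.3]
gripper_width: 0.0698
```

Run:
```python
from h import *
np.set_printoptions(precision=1,suppress=True)
move(-212,0,34,281.32); s=ctrl.observe(); print(s["time"],s["force"])
box("top2")
im=cv2.imread("pics/top2.png"); cv2.imwrite("pics/crop2.png",cv2.resize(im[130:310,180:440],None,fx=3,fy=3,interpolation=cv2.INTER_CUBIC))
```

```text
now lane [-214.2   -4.7] tip 123.79567582106182 zhead 281.08827634623685 move [89.8 -4.5 -2. ] turn -0.23172365376308335
6.525 [ 0.2 -0.3  0.3]
box lane ((-115.82955932617188, 0.37933349609375), (118.9988784790039, 95.33055877685547), 0.8301908373832703) 3482
[[-176.    47.2]
 [-174.6  -48.1]
 [ -55.6  -46.4]
 [ -57.    48.9]]
```

View pics/crop2.png

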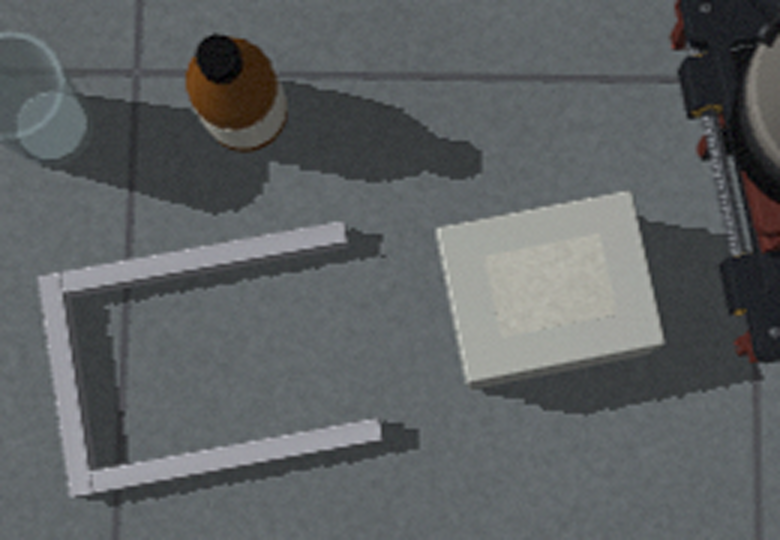

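>>> servo_tool:
  linear:
    - [45,-4.5,-2]
    - [80,-4.5,-2]
    - [90,-4.5,-2]
    - [90,-4.5,-2]
    - [90,-4.5,-12]
    - [90,-4.5,-22]
    - [90,-4.5,-30]
    - [90,-4.5,-38]
    - [90,-4.5,-46]
    - [90,-4.5,-54]
    - [90,-4.5,-62]
    - [90,-4.5,-68]
    - [90,-4.5,-74]
    - [90,-4.5,-74]
    - [90,-4.5,-74]
  angular:
    - [-0.2,0,0]
    - [-0.2,0,0]
    - [-0.2,0,0]
    - [-0.2,0,0]
    - [-0.2,0,0]
    - [-0.2,0,0]
    - [-0.2,0,0]
    - [-0.2,0,0]
    - [-0.2,0,0]
    - [-0.2,0,0]
    - [-0.2,0,0]
    - [-0.2,0,0]
    - [-0.2,0,0]
    - [-0.2,0,0]
    - [-0.2,0,0]
  hand: [70,70,70,70,70,70,70,70,70,70,70,70,70,70,70]

```text
time: 8.45
tcp_pos: [0.602, -0.0893, 0.2173]
tcp_rot: [0.548, 0.448, 0.547, -0.448]
force: [2.5, -3.1, 3.6]
gripper_width: 0.0699
```

Run:
```python
from h import *
np.set_printoptions(precision=1,suppress=True)
move(50,0,34,281.32); s=ctrl.observe(); print(s["time"],s["force"])
box("top3")
im=cv2.imread("pics/top3.png"); cv2.imwrite("pics/crop3.png",cv2.resize(im[130:310,180:440],None,fx=3,fy=3,interpolation=cv2.INTER_CUBIC))
```

```text
now lane [-141.1   -1.4] tip 35.29205810956576 zhead 281.4410205399328 move [   1.1   -1.  -191.1] turn 0.1210205399328288
8.45 [ 2.5 -3.1  3.6]
box lane ((-65.37074279785156, 0.01927947998046875), (110.4741439819336, 95.18570709228516), 0.13714133203029633) 3190
[[-120.7   47.5]
 [-120.5  -47.7]
 [ -10.   -47.4]
 [ -10.2   47.7]]
```

View pics/crop3.png

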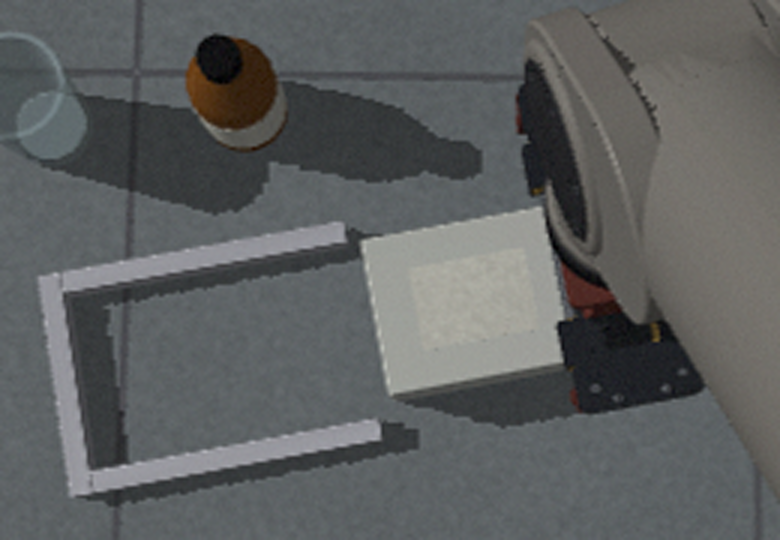

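>>> servo_tool:
  linear:
    - [0,0,-7]
    - [0,0,-14]
    - [0,0,-21]
    - [0,0,-28]
    - [0,0,-35]
    - [0,0,-42]
    - [0,0,-49]
    - [0,0,-56]
    - [0,0,-63]
    - [0,0,-70]
    - [0,0,-77]
    - [0,0,-84]
    - [0,0,-91]
    - [0,0,-98]
    - [0,0,-104]
    - [0,0,-110]
    - [0,0,-110]
    - [0,0,-110]
  angular:
    - [0,0,0]
    - [0,0,0]
    - [0,0,0]
    - [0,0,0]
    - [0,0,0]
    - [0,0,0]
    - [0,0,0]
    - [0,0,0]
    - [0,0,0]
    - [0,0,0]
    - [0,0,0]
    - [0,0,0]
    - [0,0,0]
    - [0,0,0]
    - [0,0,0]
    - [0,0,0]
    - [0,0,0]
    - [0,0,0]
  hand: [70,70,70,70,70,70,70,70,70,70,70,70,70,70,70,70,70,70]

```text
time: 10.75
tcp_pos: [0.5797, 0.0186, 0.2168]
tcp_rot: [0.548, 0.448, 0.547, -0.448]
force: [2.4, -5.2, 3.2]
gripper_width: 0.0702
```

Run:
```python
from h import *
np.set_printoptions(precision=1,suppress=True)
move(50,0,34,281.32); s=ctrl.observe(); print(s["time"],s["force"])
box("top4")
im=cv2.imread("pics/top4.png"); cv2.imwrite("pics/crop4.png",cv2.resize(im[130:310,180:440],None,fx=3,fy=3,interpolation=cv2.INTER_CUBIC))
```

```text
now lane [-31.   -0.7] tip 34.75277512214969 zhead 281.44443103322885 move [  0.7  -0.5 -81. ] turn 0.12443103322880233
10.75 [ 2.4 -5.2  3.2]
box lane ((53.99803924560547, 0.44415283203125), (92.63001251220703, 95.7493896484375), 0.12077248841524124) 2224
[[  7.6  48.2]
 [  7.8 -47.5]
 [100.4 -47.3]
 [100.2  48.4]]
```

View pics/crop4.png

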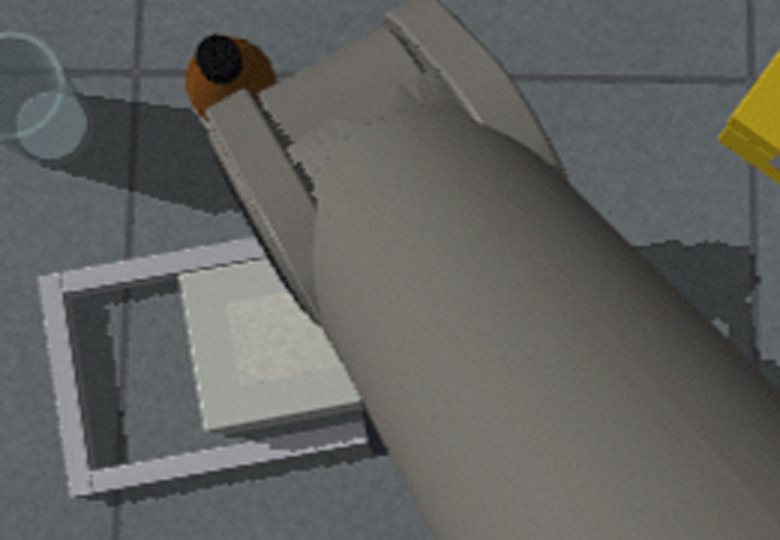

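>>> servo_tool:
  linear:
    - [0,0,-7]
    - [0,0,-14]
    - [0,0,-21]
    - [0,0,-28]
    - [0,0,-35]
    - [0,0,-42]
    - [0,0,-49]
    - [0,0,-56]
    - [0,0,-62]
    - [0,0,-67]
    - [0,0,-71]
    - [0,0,-74]
    - [0,0,-76]
    - [0,0,-77]
    - [0,0,-78]
    - [0,0,-78]
  angular:
    - [0,0,0]
    - [0,0,0]
    - [0,0,0]
    - [0,0,0]
    - [0,0,0]
    - [0,0,0]
    - [0,0,0]
    - [0,0,0]
    - [0,0,0]
    - [0,0,0]
    - [0,0,0]
    - [0,0,0]
    - [0,0,0]
    - [0,0,0]
    - [0,0,0]
    - [0,0,0]
  hand: [70,70,70,70,70,70,70,70,70,70,70,70,70,70,70,70]

```text
time: 12.8
tcp_pos: [0.5641, 0.0942, 0.2167]
tcp_rot: [0.548, 0.447, 0.547, -0.449]
force: [1.6, -7.4, 5.6]
gripper_width: 0.07
```

Run:
```python
from h import *
np.set_printoptions(precision=1,suppress=True)
move(50,0,34,281.32); s=ctrl.observe(); print(s["time"],s["force"])
box("top5")
```

```text
now lane [46.3 -0.2] tip 34.68293694626462 zhead 281.4111033580739 move [ 0.7 -0.2 -3.7] turn 0.09110335807395131
12.8 [ 1.6 -7.4  5.6]
box lane ((164.855224609375, 11.616172790527344), (29.155874252319336, 76.38076782226562), 4.534986972808838) 444
[[147.3  48.5]
 [153.3 -27.6]
 [182.4 -25.3]
 [176.4  50.8]]
```

>>> servo_tool:
  linear:
    - [0,0,-1]
    - [0,0,-1.5]
    - [0,0,-1.5]
  angular:
    - [0,0,0]
    - [0,0,0]
    - [0,0,0]
  hand: [70,70,70]

```text
time: 13.22
tcp_pos: [0.5638, 0.0956, 0.2167]
tcp_rot: [0.548, 0.447, 0.547, -0.449]
force: [1.9, -6.6, 5.0]
gripper_width: 0.07
```

>>> servo_tool:
  linear:
    - [0,0,-1]
    - [0,0,-1]
  angular:
    - [0,0,0]
    - [0,0,0]
  hand: [70,70]

```text
time: 13.48
tcp_pos: [0.5636, 0.0964, 0.2167]
tcp_rot: [0.548, 0.447, 0.547, -0.449]
force: [1.4, -6.8, 5.3]
gripper_width: 0.0698
```

>>> servo_tool:
  linear:
    - [0,0,-1]
    - [0,0,-1]
  angular:
    - [0,0,0]
    - [0,0,0]
  hand: [70,70]

```text
time: 13.72
tcp_pos: [0.5636, 0.0967, 0.2167]
tcp_rot: [0.548, 0.447, 0.546, -0.449]
force: [1.4, -8.8, 6.5]
gripper_width: 0.0699
```

>>> servo_tool:
  linear:
    - [0,0,-1]
    - [0,0,-1]
  angular:
    - [0,0,0]
    - [0,0,0]
  hand: [70,70]

```text
time: 13.98
tcp_pos: [0.5636, 0.0969, 0.2167]
tcp_rot: [0.548, 0.447, 0.546, -0.45]
force: [1.8, -11.4, 6.6]
gripper_width: 0.0703
```

The force is rising while the tool stays put, so the box is against the stop. Backing off to check.

>>> servo_tool:
  linear:
    - [0,0,5]
    - [0,0,25]
    - [0,0,60]
    - [-40,0,100]
    - [-90,0,150]
    - [-120,0,200]
    - [-120,0,240]
    - [-120,0,240]
    - [-120,0,240]
  angular:
    - [0,0,0]
    - [0,0,0]
    - [0,0,0]
    - [0,0,0]
    - [0,0,0]
    - [0,0,0]
    - [0,0,0]
    - [0,0,0]
    - [0,0,0]
  hand: [70,70,70,70,70,70,70,70,70]

```text
time: 15.1
tcp_pos: [0.6104, -0.1348, 0.3359]
tcp_rot: [0.547, 0.447, 0.548, -0.447]
force: [0.6, 0.7, 0.6]
gripper_width: 0.07
```

Run:
```python
from h import *
np.set_printoptions(precision=1,suppress=True)
s=ctrl.observe(); print(s["time"],s["force"])
box("top6")
print(lane(onplane("top",[[261,170],[197,172]],0)),lane(onplane("top",[[257,332]],.016)))
a=cv2.imread("pics/top0.png").astype(int);b=cv2.imread("pics/top6.png").astype(int)
for n,(x0,x1,y0,y1) in dict(bottle=(235,280,135,180),beaker=(155,215,135,190),tea=(240,275,315,350)).items(): print(n,np.abs(a-b)[y0:y1,x0:x1].mean())
cv2.imwrite("pics/crop6.png",cv2.resize(b[120:320,150:410].astype(np.uint8),None,fx=3,fy=3,interpolation=cv2.INTER_CUBIC))
```

```text
15.1 [0.6 0.7 0.6]
box lane ((120.04759216308594, 1.5357894897460938), (96.46593475341797, 119.17919921875), 89.93305969238281) 3541
[[ 60.4 -46.6]
 [179.6 -46.8]
 [179.7  49.7]
 [ 60.5  49.8]]
[[  52.3 -150.5]
 [ 175.2 -169.3]] [[107.2 153.3]]
bottle 3.4134979423868312
beaker 3.4483838383838386
tea 3.976598639455782
```

View pics/crop6.png

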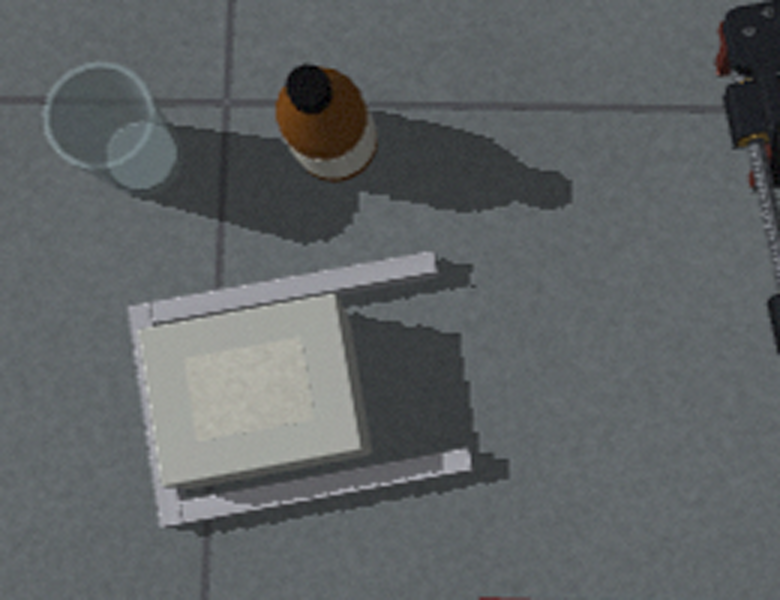

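The box is home at lane (120.0, +1.5) mm, skew about 0.1°. The bottle, beaker and tealight are unchanged, and the robot is clear.

```bash
python3 -c "
from plant import ctrl
print(ctrl.close_job())"
```

```text
the job is handed in; nothing more can be done
None
```

The white slide box is in the aluminium lane against the stop, and I handed the job in at about 15 s of the 67 s allowed. I squared and centred it with one two-finger push on its side. Then I pushed it straight in from behind with the fingertips about 35 mm up, above the 18 mm rails.

- **Box position:** the last check put it at lane x = 120.0 mm, y = +1.5 mm, with about 0.1° of skew. At the stop the pushing force rose from about 7 N to 11 N while the tool stayed put.
- **Other objects:** the bottle, beaker and tealight look the same in the before and after pictures.
- **Robot:** it was clear of everything when I handed in.
- **Rails:** I saw no contact, but I had no direct force reading on them.
- **Failed check:** one box fit taken close to the stop was wrong because the arm covered most of the box, so I relied on the force there. The clear picture after backing off confirmed the position.

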